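Square up the tile samples and hold the stack up

ROBOT

A 6-joint arm with a two-finger parallel gripper is mounted at the origin on the work surface. World frame = base frame: x ahead of the robot, y to its left, z up, the work surface at z = 0. Lengths are in m, angles in rad, forces in N, time in s.
With the tool pointing down it reaches from about 0.375 to 0.9 m from the base axis. Payload 3.1 kg.
Tool frame: the origin (TCP) lies between the finger pads; the fingertips stand manip.finger_overhang ahead of it and the grasp point (between the pads) lies 5 mm behind it (manip.finger_overhang is the distance from the TCP to the fingertips, in m); z points along the fingers, y is the line along which they close (so a half turn about z gives the same grasp; the last joint's range is limited). The gripper opens to 85 mm and grips with 20 to 120 N. Pads are 22 mm wide; open, the fingers measure 114 mm over their backs; the gripper's body (76 mm by 85 mm) begins 54 mm behind the grasp point. The pads swing forward as they close: fully open they stand 13 mm farther back than shut.
Start: joints at [-0.178, 0.527, 1.433, -0, 1.181, -0.178], TCP at [0.625, 0, 0.245] pointing down, gripper open.
Joint ranges: [-3.08, 3.08], [-0.75, 2.2], [0.22, 2.44], [-1.43, 4.57], [0, 2.65], [-2.85, 2.85]. Speed limits (rad/s): [2.79, 2.79, 3.14, 3.14, 3.14, 3.14].

INTERFACE

Orientations are given as a unit quaternion [x, y, z, w].
In Python, from station import manip gives the robot as it stands.
- The arm moves only by the tool drive_tool, never from a script. Its argument "plan" is a list of rows, each a list of 7 numbers: the shift along the tool's x, y, z in m, then the turn, a rotation vector about the tool's x, y, z in degrees, then the opening, from -1 (shut) to 1 (fully open). In form: [[x, y, z, wx, wy, wz, gripper], ...]. A call has 1 to 10 rows; each row shifts and turns the commanded pose from where the row before left it, along the tool's axes as they then stand; what a row does not reach is not made up. A row lasts 1/10 s, in which the tool goes at most 50 mm and 8.59 degrees, less where a joint would pass 70% of its speed; a pose out of reach is approached as far as the arm can. A call is refused whole if a number of a shift passes 0.05 or a number of a turn 8.59, either way. A call with a gripper value outside its range is refused whole. The fingers move at their own pace and stop on an object; "newtons" is the grip in N (left out, the last holds). Time passes only in rows, so rows that do not move let the fingers close. It gives the time, the measured TCP pose, the force, the opening and the grip force at its end, in the units of the state.
- manip.sense(): the state, without advancing time (a new reading comes with each control period).
- manip.snapshot(name): name is "scene" or "side" or "wrist"; returns a dict with "image" (384x512x3 uint8, red, green, blue), "z_map" (384x512 float32, m along the optical axis (not along the pixel's ray), 0 where there is no reading), "fov_y" (degrees; the focal length in pixels is half the picture's height over the tangent of half this angle, whatever the lens; pixels are square), "cx", "cy" (the principal point, pixels), "extrinsics" (4x4, takes a point from camera to world coordinates); the wrist camera has in their place "mount" (4x4, takes a point from camera to tool coordinates, whose origin is the TCP and whose axes are the flange's). Camera axes: x right, y up, looking along -z (the intrinsics and any distortion apply to the point x, -y, -z); pixel columns grow to the right and rows downward; lengths in m; the calibration is good to about 2 mm. The wrist camera is an equidistant fisheye: a pixel r from the principal point sees the ray r / f radians off the axis. A picture is of the moment at which its call begins: read the wrist's pose just before it.
- manip.sign_off(): hands the job in; it is judged then, once.
The state is a dict: "t": time; "q": joint angles; "qd": joint speeds; "tau": joint torques, N m; "tcp_pos": TCP position; "tool_rot": TCP orientation; "force": force on the tool from outside, world axes, zero at the start; "ft_torque": the same for the moment, N m; "finger_gap": opening from 0.0 (shut) to 1.0 (fully open); "gripper_force": force on a finger pad.
Only numpy, scipy, OpenCV 4.12 (cv2) and the standard library are available. Lean on these libraries where they do the work, as an engineer would, in place of code of your own. Each camera call takes 0.05 s, during which the arm holds its last target. There are 200 camera calls.

TASK

Straighten the ragged stack of four sample tiles where it stands on the wooden board, patting or squeezing it until the edges line up on all four sides. Then pick up the whole stack in one grip and finish while holding it in the air, level and still, with about 12 cm of clear space between the board and the lowest tile, so that I can slide a box under it. Leave the single yellow tile and the other kitchen things where they are.

Things in the scene. Friction and masses are not known exactly. Their poses are not given: they have to be found in the camera images.
- board: Wooden serving board, 240 x 360 mm, 18 mm thick, fixed on the counter so it cannot shift. Origin: centre of its underside; long side along its y; top 18 mm above the origin. The stack stands on it.
- tile_1: Bottom tile of the ragged stack: square glazed sample tile, plain blue, 50 x 50 x 8 mm, about 50 g. Origin: centre of its underside; x and y along its edges, z up.
- tile_2: Second tile of the stack counted from below, terracotta, 50 x 50 x 8 mm, about 50 g. Origin: centre of its underside; x and y along its edges. It lies loose on the tile below; at the start some 4 to 9 mm off the bottom tile and up to 5 degrees askew. It slides sideways when its edge is pushed, e.g. between the closing fingers. The four tiles together are 32 mm high.
- tile_3: Third tile of the stack counted from below, plain white, 50 x 50 x 8 mm, about 50 g. Origin: centre of its underside; x and y along its edges. It lies loose on the tile below; at the start some 4 to 9 mm off the bottom tile and up to 5 degrees askew. It slides sideways when its edge is pushed, e.g. between the closing fingers. The four tiles together are 32 mm high.
- tile_4: Top (fourth) tile of the stack counted from below, green, 50 x 50 x 8 mm, about 50 g. Origin: centre of its underside; x and y along its edges. It lies loose on the tile below; at the start some 4 to 9 mm off the bottom tile and up to 5 degrees askew. It slides sideways when its edge is pushed, e.g. between the closing fingers. The four tiles together are 32 mm high.
- spare_tile: Single yellow tile, 50 x 50 x 8 mm, lying flat on the same board, its centre 110 mm or more from the bottom tile of the stack. Not part of the stack: leave it alone. Origin: centre of its underside.
- mug: White mug with a handle, 90 mm high, 80 mm across, on the counter to the robot's left. Leave it alone. Origin: centre of its underside.
- jar: Amber glass jar with a brass lid, 110 mm high, 70 mm across, on the counter to the robot's right. Leave it alone. Origin: centre of its underside.
- bowl: Blue bowl, 50 mm high, 140 mm across, on the counter to the robot's right. Leave it alone. Origin: centre of its underside.
- spoon: Steel spoon with a wooden handle, lying on the counter beyond the board. Leave it alone. Origin: underside, within its length.
There are look-alikes about, which are no part of the job. There is more than one size of the tile_4; the job needs the smaller.

How it is judged:
On the way:
1. the four tiles are square on each other, still standing on the board (horizontal distance between each of tile_2, tile_3, tile_4 and tile_1 below 0.004 m and angle between the x axis of each of tile_2, tile_3, tile_4 and the x axis of tile_1, either way round below 0.08 rad and z of tile_2 in the frame of tile_1 between 0.005 and 0.011 m and z of tile_3 in the frame of tile_1 between 0.013 and 0.019 m and z of tile_4 in the frame of tile_1 between 0.021 and 0.027 m and z of tile_1 in the frame of board below 0.021 m), for 0.15 s.
At the end, for the whole second after the job is handed in: Stack held by the fingers: tiles within 4 mm and 0.08 rad of the lowest and lying on each other (3 mm), lowest underside 90-160 mm above the board, level within 0.09 rad, still (20 mm/s, 0.2 rad/s), touching no other thing; other things within 15 mm of their starts (horizontal distance between each of tile_2, tile_3, tile_4 and tile_1 below 0.004 m and angle between the x axis of each of tile_2, tile_3, tile_4 and the x axis of tile_1, either way round below 0.08 rad and z of tile_2 in the frame of tile_1 between 0.005 and 0.011 m and z of tile_3 in the frame of tile_1 between 0.013 and 0.019 m and z of tile_4 in the frame of tile_1 between 0.021 and 0.027 m and z of tile_1 in the frame of board between 0.108 and 0.178 m and angle between each of tile_1, tile_2, tile_3, tile_4's own z axis and vertical below 0.09 rad and linear speed of each of tile_1, tile_4 below 0.02 m/s and angular speed of each of tile_1, tile_4 below 0.2 rad/s and contact force between tile_1 and the fingers above 0.5 N and contact force between tile_1 and board below 0.05 N and contact force between tile_1 and spare_tile below 0.05 N and contact force between tile_1 and mug below 0.05 N and contact force between tile_1 and jar below 0.05 N and contact force between tile_1 and bowl below 0.05 N and contact force between tile_1 and spoon below 0.05 N and distance of each of spare_tile, mug, jar, bowl, spoon from where it was at the start of the episode below 0.015 m); the arm keeps its last pose, push and grip.
It fails at once if a tile of the stack is tipped over (angle between any of tile_1, tile_2, tile_3, tile_4's own z axis and vertical above 0.4 rad).
It fails at once if the yellow tile or another kitchen thing is moved by more than 15 mm (distance of any of spare_tile, mug, jar, bowl, spoon from where it was at the start of the episode above 0.015 m).
It also fails if it takes over 48 s, if anything falls off the work surface, if the arm or the gripper's body presses on something with over 40 N, if the wrist force passes 120 N, or if a joint passes its speed limit or range.

## Working session

There is one attempt and no reset: what is moved stays moved. The work goes in short steps, Python scripts to look and compute and a tool call to move; the robot and the scene stay as the last step left them, time stands still between calls to the robot, and variables do not carry over. Pictures are saved under pics/ and viewed, at most 10 in all, crops included, and the job is handed in when it is done.

Besides the shell and the picture viewer there is one more tool, called after "Emit:" as name(argument=value, ...) on one line, values as JSON. drive_tool: Moves the arm, as the interface text tells. Its arguments: {"type":"object","properties":{"plan":{"type":"array"},"newtons":{"type":"number"}},"required":["plan"]}

```bash
ls; mkdir -p pics
cat > h.py <<'E'
from station import manip
import numpy as np, cv2
from scipy.spatial.transform import Rotation as R
def snap(n,save=None):
    s=manip.sense(); d=manip.snapshot(n); d['s']=s
    if save: cv2.imwrite('pics/'+save,d['image'][:,:,::-1])
    return d
def cloud(d):
    h,w=d['z_map'].shape; f=h/2/np.tan(np.radians(d['fov_y'])/2)
    u,v=np.meshgrid(np.arange(w),np.arange(h)); z=d['z_map']
    P=np.stack([(u-d['cx'])/f*z,-(v-d['cy'])/f*z,-z],-1); E=np.array(d['extrinsics'])
    return P@E[:3,:3].T+E[:3,3]
E
python3 - <<'E'
from h import *
a=snap('scene');b=snap('side');
im=np.hstack([a['image'],b['image']])
cv2.imwrite('pics/a.png',cv2.resize(im,(800,300),interpolation=3)[:,:,::-1])
cv2.imwrite('pics/scene.png',a['image'][:,:,::-1]);np.savez('a.npz',a=cloud(a),b=cloud(b),ia=a['image'],ib=b['image'])
s=a['s'];print(s,manip.finger_overhang)
for d in(a,b):print({k:v for k,v in d.items() if k not in('image','z_map','s')})
E
```

```text
pics
{'t': 0.0, 'q': array([-1.78476252e-01,  5.28512502e-01,  1.43391522e+00, -2.20624111e-05,
        1.18138182e+00, -1.78488380e-01]), 'qd': array([ 0.00072372,  0.00233629, -0.0009958 , -0.00070322, -0.00042443,
        0.00069334]), 'tau': array([ 2.50220628e-04, -4.42344439e+01, -1.78024775e+01, -2.06930472e-04,
        8.36740597e-03,  2.24214921e-05]), 'tcp_pos': array([6.24309630e-01, 1.62982679e-04, 2.44301005e-01]), 'tool_rot': array([ 7.07099089e-01,  7.07113604e-01, -6.40566074e-04, -9.04671218e-04]), 'force': array([-1.0709574 ,  0.10479704,  0.08164531]), 'ft_torque': array([0.07950068, 0.01926287, 0.02687194]), 'gripper_force': 0.0, 'finger_gap': 1.0006461753215816} 0.014
{'fov_y': 54.567931609944964, 'cx': 253.29343403426918, 'cy': 189.3004056413566, 'extrinsics': array([[-0.85014932, -0.40196434,  0.34010411,  0.99484736],
       [ 0.52615281, -0.62370899,  0.57805736,  0.68345665],
       [-0.02023245,  0.6703818 ,  0.74174045,  0.9775071 ],
       [ 0.        ,  0.        ,  0.        ,  1.        ]])}
{'fov_y': 56.97059980058266, 'cx': 253.76907626594067, 'cy': 190.12697204592152, 'extrinsics': array([[-0.99225391,  0.08589113, -0.089749  ,  0.49231254],
       [-0.1240808 , -0.65029493,  0.74948012,  0.81245465],
       [ 0.00601038,  0.75481071,  0.65591513,  0.7955397 ],
       [ 0.        ,  0.        ,  0.        ,  1.        ]])}
```

View pics/scene.png

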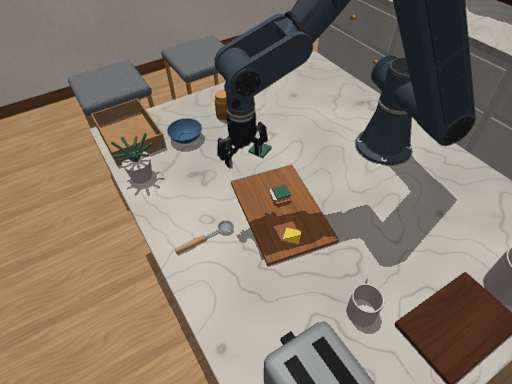

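View pics/a.png

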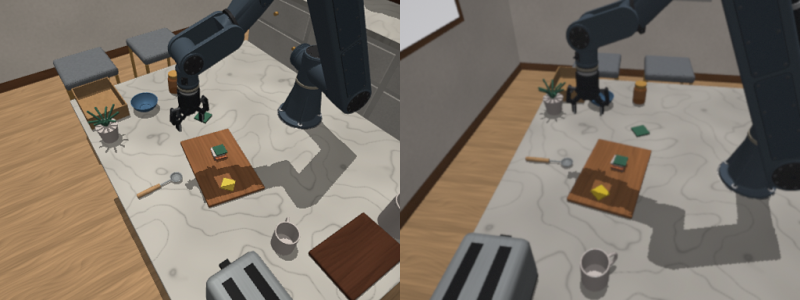

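The scene shows two green candidates. One is a green tile on top of the white/terracotta stack on the board at about (280,192), and the other is a loose green tile on the counter at about (260,150). The task's tile_4 should be the one on the stack. I'll measure both and confirm in an enlarged crop.

Run:
```python
from h import *
d=np.load('a.npz')
for c,i in(('a','ia'),('b','ib')):
    P=d[c];im=d[i];hsv=cv2.cvtColor(im,cv2.COLOR_RGB2HSV)
    for nm,lo,hi in(('green',(65,80,30),(92,255,255)),('yellow',(22,150,120),(34,255,255))):
        m=cv2.inRange(hsv,lo,hi);n,l,st,ce=cv2.connectedComponentsWithStats(m)
        for k in range(1,n):
            if st[k,4]<40: continue
            q=P[l==k];z=np.median(q[:,2]);t=q[abs(q[:,2]-z)<.004]
            r=cv2.minAreaRect((t[:,:2]*1000).astype(np.float32))
            print(c,nm,ce[k].round(),st[k,4],'z',z.round(4),'rect mm',np.round(r[0],1),np.round(r[1],1),round(r[2],1))
im=d['ia'];A=cv2.resize(im[130:260,220:350],(520,520),interpolation=2)
im=d['ib'];B=cv2.resize(im[150:280,215:335][:, :70+0+50],(280,303),interpolation=2)
o=np.zeros((520,800,3),np.uint8);o[:,:520]=A;o[:303,520:]=B
cv2.imwrite('pics/c.png',o[:,:,::-1])
```

```text
a green [132. 150.] 303 z 0.1265 rect mm [ 862.5 -369.7] [87.6 96.9] 67.6
a green [264. 149.] 84 z 0.0103 rect mm [ 410.6 -225.2] [64.9 32.3] 31.6
a green [281. 191.] 161 z 0.05 rect mm [496.2  18.1] [52.7 48.3] 78.6
a yellow [292. 235.] 212 z 0.0255 rect mm [558.8 168.5] [50.3 49. ] 42.2
b green [196. 119.] 61 z 0.112 rect mm [ 859.1 -354.1] [30.9 47.9] 20.2
b green [307. 167.] 168 z 0.0112 rect mm [ 421.8 -236.9] [63.1 63.6] 29.4
b green [282. 205.] 146 z 0.0505 rect mm [499.6  18.6] [48.4 43.9] 81.3
b yellow [256. 244.] 208 z 0.0266 rect mm [562.3 168.3] [46.9 49.6] 41.3
```

View pics/c.png

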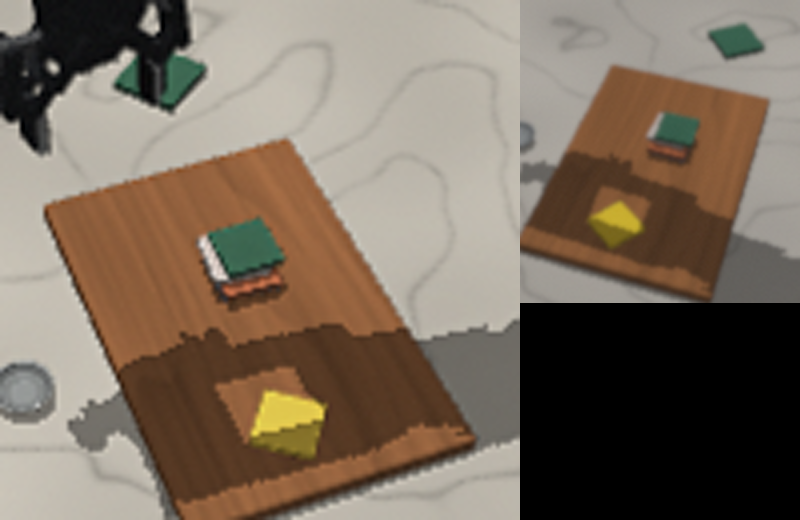

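The target is the stack at about (281,191) in scene. Its top is at z=0.050 (18+32 mm) and its green tile measures about 50 mm. The loose green tile on the counter is about 63 mm, so it is the larger look-alike. The yellow tile, at (292,235), lies 160 mm away from the stack. I'll move above the stack and look with the wrist camera.

Emit:
drive_tool(plan=[[0.004, -0.03, 0, 0, 0, 0, 1], [0.005, -0.032, 0.005, 0, 0, 0, 1], [0.005, -0.032, 0.01, 0, 0, 0, 1], [0.004, -0.032, 0.01, 0, 0, 0, 1], [0, 0, 0, 0, 0, 5, 1], [0, 0, 0, 0, 0, 5, 1], [0, 0, 0, 0, 0, 0, 1], [0, 0, 0, 0, 0, 0, 1]], newtons=20)

```text
t: 0.9
tcp_pos: [0.499, 0.018, 0.2202]
tool_rot: [0.765, 0.643, -0.0, -0.0]
force: [0.2, 0.2, 0.0]
finger_gap: 1.0
gripper_force: 0.0
```

Run:
```python
from h import *
d=snap('wrist','w1.png');print(d['mount'],d['fov_y'],d['cx'],d['cy'],d['s']['tcp_pos'],d['s']['tool_rot'])
a=snap('scene');b=snap('side')
np.savez('w1.npz',**{k:d[k] for k in('image','z_map','mount','fov_y','cx','cy')},p=d['s']['tcp_pos'],r=d['s']['tool_rot'])
A=cv2.resize(a['image'][165:235,240:340],(400,280),interpolation=2)
B=cv2.resize(b['image'][175:245,240:340],(400,280),interpolation=2)
cv2.imwrite('pics/ab1.png',np.hstack([A,B])[:,:,::-1])
```

```text
[[ 1.49749542e-05  9.58747258e-01  2.84259906e-01  7.29738399e-02]
 [ 9.99999856e-01 -1.66928475e-04  5.10333192e-04 -1.25457883e-04]
 [ 5.36731621e-04  2.84259858e-01 -9.58747123e-01 -1.29590031e-01]
 [ 0.00000000e+00  0.00000000e+00  0.00000000e+00  1.00000000e+00]] 65.70646984690485 256.81763271064744 195.71160463133947 [0.49897509 0.01801803 0.22018771] [ 7.65476080e-01  6.43464338e-01 -8.77673733e-05 -9.86541400e-05]
```

View pics/w1.png

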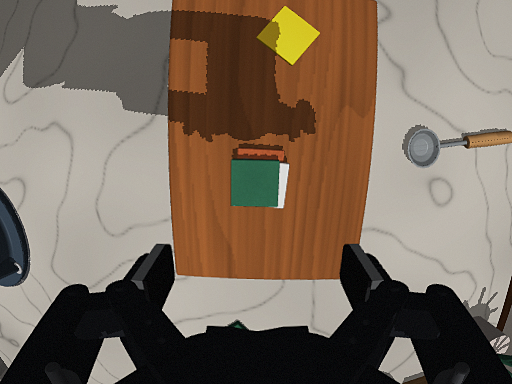

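The wrist view shows the stack at about (258,183): green on top, white sticking out to the right, terracotta sticking out at the top edge. The yellow tile is at (289,35). I'll measure the tile outlines in the tool frame.

```bash
cat >> h.py <<'E'
def ray(d,u,v,p,r,z):
    f=192/np.tan(np.radians(float(d['fov_y']))/2); u=np.asarray(u,float)-d['cx'];v=np.asarray(v,float)-d['cy']
    rr=np.hypot(u,v)+1e-9;t=rr/f
    c=np.stack([u/rr*np.sin(t),-v/rr*np.sin(t),-np.cos(t)],-1)
    M=R.from_quat(r).as_matrix();m=d['mount'];o=p+M@m[:3,3];w=c@(M@m[:3,:3]).T
    return o+w*((z-o[2])/w[:,2])[:,None]
def wristrep(d,p,r):
    hsv=cv2.cvtColor(d['image'],cv2.COLOR_RGB2HSV);M=R.from_quat(r).as_matrix()
    roi=np.zeros(hsv.shape[:2],np.uint8);roi[120:240,200:320]=255
    for nm,lo,hi,z in(('green',(65,80,30),(92,255,255),.05),('white',(0,0,215),(180,30,255),.042),('terra',(4,165,120),(14,255,255),.034),('blue',(98,80,20),(130,255,255),.026)):
        m=cv2.inRange(hsv,lo,hi)&roi;n,l,st,_=cv2.connectedComponentsWithStats(m)
        if n<2: print(nm,None);continue
        k=1+st[1:,4].argmax();v,u=np.where(l==k);q=ray(d,u,v,p,r,z)
        t=(q-p)@M  # tool frame
        rc=cv2.minAreaRect((t[:,:2]*1000).astype(np.float32))
        print(nm,len(u),'px',u.min(),u.max(),v.min(),v.max(),'tool mm x',(t[:,0].min()*1e3).round(1),(t[:,0].max()*1e3).round(1),'y',(t[:,1].min()*1e3).round(1),(t[:,1].max()*1e3).round(1),np.round(rc[0],1),np.round(rc[1],1),round(rc[2],1),'world',q.mean(0).round(4))
E
python3 - <<'E'
from h import *
d=dict(np.load('w1.npz'));wristrep(d,d['p'],d['r'])
E
```

```text
green 2213 px 231 279 159 206 tool mm x -27.3 23.2 y -27.8 22.4 [-2.  -2.8] [49.9 49.1] 1.5 world [0.4958 0.017  0.05  ]
white 290 px 277 288 164 207 tool mm x -31.2 16.6 y 21.8 32.7 [-7.5 26.6] [48.   8.9] 4.6 world [0.5248 0.0088 0.042 ]
terra 9221 px 200 319 120 239 tool mm x -74.1 63.5 y -67.4 73.4 [-5.2  3. ] [137.7 140.8] 0.0 world [0.5003 0.0014 0.034 ]
blue None
```

View pics/ab1.png

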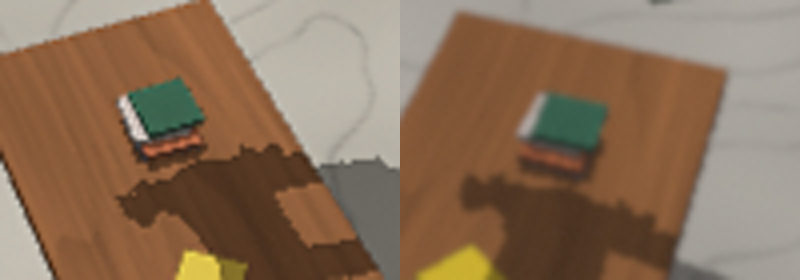

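The stack spans about y -28..33 and x -31..30 mm in the tool frame, so the 85 mm opening clears it. I'll descend with a small recentring shift, then do the first squeeze.

Emit:
drive_tool(plan=[[-0.001, 0.002, 0.03, 0, 0, 0, 1], [0, 0, 0.03, 0, 0, 0, 1], [0, 0, 0.03, 0, 0, 0, 1], [0, 0, 0.03, 0, 0, 0, 1], [0, 0, 0.03, 0, 0, 0, 1], [0, 0, 0.02, 0, 0, 0, 1], [0, 0, 0.012, 0, 0, 0, 1], [0, 0, 0.007, 0, 0, 0, 1], [0, 0, 0, 0, 0, 0, 1]])

```text
t: 1.95
tcp_pos: [0.5008, 0.0167, 0.0309]
tool_rot: [0.766, 0.643, -0.0, -0.0]
force: [0.1, 0.6, 0.2]
finger_gap: 0.999
gripper_force: 0.0
```

Emit:
drive_tool(plan=[[0, 0, 0, 0, 0, 0, 0.6], [0, 0, 0, 0, 0, 0, 0.5], [0, 0, 0, 0, 0, 0, 0.4], [0, 0, 0, 0, 0, 0, 0.3], [0, 0, 0, 0, 0, 0, 0.2], [0, 0, 0, 0, 0, 0, 0.1], [0, 0, 0, 0, 0, 0, 0.1], [0, 0, 0, 0, 0, 0, 0.1]])

```text
t: 2.75
tcp_pos: [0.5013, 0.0166, 0.0321]
tool_rot: [0.766, 0.643, 0.001, 0.001]
force: [0.5, 0.8, 6.0]
finger_gap: 0.587
gripper_force: 19.6
```

Run:
```python
from h import *
d=snap('wrist','w2.png');s=d['s'];print(s['finger_gap'],s['gripper_force'],s['force'],s['tcp_pos'])
b=snap('side')
cv2.imwrite('pics/b2.png',np.hstack([cv2.resize(d['image'],(480,360)),cv2.resize(b['image'][170:250,245:325],(320,360),interpolation=2)])[:,:,::-1])
```

```text
0.5868275109193751 19.626720799715258 [0.46183336 0.80709594 5.99479045] [0.50132346 0.01661946 0.03208058]
```

View pics/b2.png

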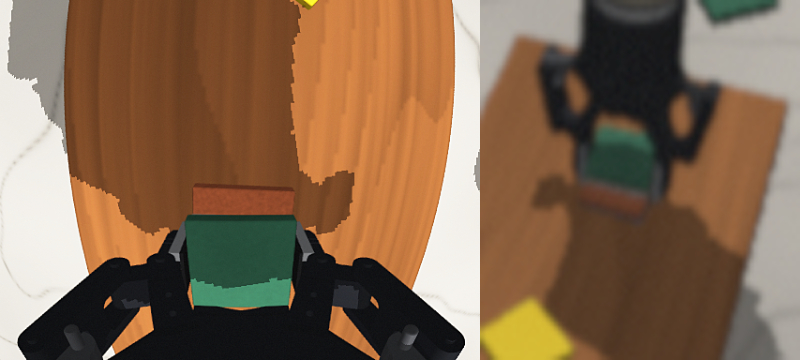

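The first squeeze worked: the gap is 0.587×85 = 49.9 mm at 19.6 N. The terracotta tile still sticks out forward, at about (243,198). The 6 N upward force suggests the tips touched the board, so I'll go 3 mm higher for the second squeeze at 90°.

Emit:
drive_tool(plan=[[0, 0, -0.003, 0, 0, 0, 0.4], [0, 0, 0, 0, 0, 0, 1], [0, 0, 0, 0, 0, 0, 1], [0, 0, 0, 0, 0, 0, 1], [0, 0, -0.025, 0, 0, 0, 1], [0, 0, -0.027, 0, 0, 0, 1], [0, 0, 0, 0, 0, -8, 1], [0, 0, 0, 0, 0, -8.5, 1], [0, 0, 0, 0, 0, -8.5, 1], [0, 0, 0, 0, 0, -8.5, 1]])

```text
t: 3.85
tcp_pos: [0.5005, 0.0167, 0.0862]
tool_rot: [0.546, 0.838, -0.0, -0.0]
force: [-0.7, 0.1, 0.2]
finger_gap: 1.0
gripper_force: 0.0
```

Emit:
drive_tool(plan=[[0, 0, 0, 0, 0, -8.5, 1], [0, 0, 0, 0, 0, -8.5, 1], [0, 0, 0, 0, 0, -8.5, 1], [0, 0, 0, 0, 0, -8.5, 1], [0, 0, 0, 0, 0, -8.5, 1], [0, 0, 0, 0, 0, -8.5, 1], [0, 0, 0, 0, 0, -6, 1], [0, 0, 0, 0, 0, 0, 1], [0, 0, 0, 0, 0, 0, 1]])

```text
t: 4.75
tcp_pos: [0.5006, 0.0167, 0.0862]
tool_rot: [0.084, 0.996, 0.0, -0.0]
force: [0.4, -0.5, 0.3]
finger_gap: 1.005
gripper_force: 0.0
```

Run:
```python
from h import *
d=snap('wrist','w3.png');s=d['s'];print(s['q'],s['tcp_pos'],R.from_quat(s['tool_rot']).as_matrix().round(3))
roi=d['image'][150:330,130:380];cv2.imwrite('pics/w3c.png',cv2.resize(roi,(750,540))[:,:,::-1])
```

```text
[-1.90022126e-01  6.26227272e-01  1.87136603e+00 -1.05710382e-05
  6.44452438e-01 -1.59278385e+00] [0.50059809 0.01674636 0.08617542] [[-0.986  0.167 -0.   ]
 [ 0.167  0.986  0.   ]
 [ 0.     0.    -1.   ]]
```

View pics/w3c.png

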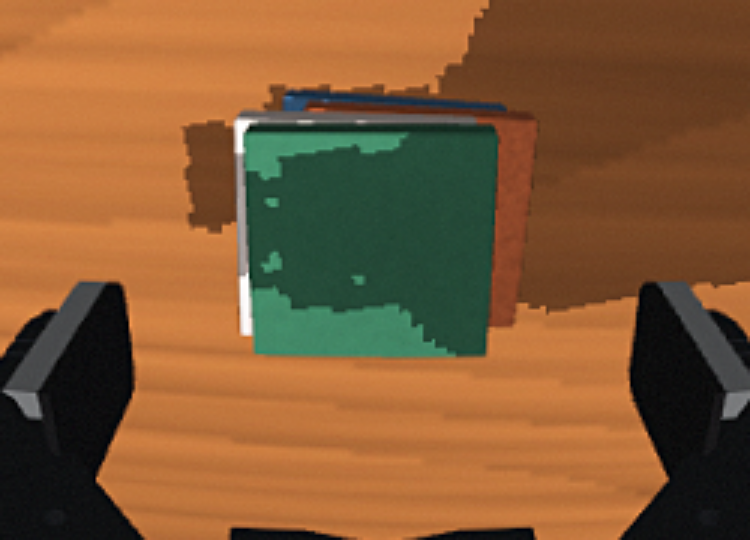

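The view shows green, white and terracotta fairly parallel. Blue peeks out at the top at crop (285–505,100) and is slightly skewed, so the pads may have barely caught the bottom tile. I'll measure the real fingertip depth.

```bash
cat >> h.py <<'E'
def wcloud(d):  # tool frame
    f=192/np.tan(np.radians(float(d['fov_y']))/2);v,u=np.mgrid[:384,:512];u=u-d['cx'];v=v-d['cy']
    r=np.hypot(u,v)+1e-9;t=r/f;z=d['z_map']
    c=np.stack([u/r*np.tan(t)*z,-v/r*np.tan(t)*z,-z],-1);m=d['mount'];return c@m[:3,:3].T+m[:3,3]
E
python3 - <<'E'
from h import *
d=snap('wrist');T=wcloud(d)*1e3;z=d['z_map']
m=(z>0)&(abs(T[...,0])<14)&(abs(T[...,1])>36)&(abs(T[...,1])<60)&(T[...,2]<35)
for s in(-1,1):
    q=T[m&(T[...,1]*s>0)];print(s,len(q),np.percentile(q[:,2],[50,95,98,99,100]).round(1),q[q[:,2].argsort()[-40:]].mean(0).round(1),abs(q[:,1]).min())
hsv=cv2.cvtColor(d['image'],cv2.COLOR_RGB2HSV);v,u=np.where(cv2.inRange(hsv,(102,110,30),(125,255,255))[150:240,200:330]>0);u+=200;v+=150
q=(ray(d,u,v,d['s']['tcp_pos'],d['s']['tool_rot'],.026)-d['s']['tcp_pos'])@R.from_quat(d['s']['tool_rot']).as_matrix()*1e3
print(len(u),q.min(0).round(1),q.max(0).round(1))
print('board z',np.median(T[230:300,200:300,2]))
E
```

```text
-1 6589 [-53.3 -10.   -5.2  -3.4   0.6] [  1.  -42.1  -1.2] 36.05872443159816
1 5688 [-52.   -9.2  -5.   -3.1   0.6] [ 0.6 43.4 -1.2] 36.02009949542976
156 [ 23.  -20.4  60.2] [26.4 28.  60.2]
board z 66.07272036269677
```

Open tips sit at about +0.6 mm, so the pads do swing forward as they close. I'll close to about 50 mm up here in free air and measure the tip depth directly.

Emit:
drive_tool(plan=[[0, 0, 0, 0, 0, 0, 0.18], [0, 0, 0, 0, 0, 0, 0.18], [0, 0, 0, 0, 0, 0, 0.18], [0, 0, 0, 0, 0, 0, 0.18], [0, 0, 0, 0, 0, 0, 0.18]])

```text
t: 5.35
tcp_pos: [0.5008, 0.0167, 0.0863]
tool_rot: [0.083, 0.997, -0.0, -0.0]
force: [0.8, 0.8, -0.0]
finger_gap: 0.589
gripper_force: 0.0
```

Run:
```python
from h import *
d=snap('wrist');T=wcloud(d)*1e3;z=d['z_map'];print(d['s']['finger_gap'])
m=(z>0)&(abs(T[...,0])<14)&(abs(T[...,1])>20)&(abs(T[...,1])<60)&(T[...,2]<30)
for s in(-1,1):
    q=T[m&(T[...,1]*s>0)];print(s,len(q),np.percentile(q[:,2],[50,95,98,99,100]).round(1),q[q[:,2].argsort()[-40:]].mean(0).round(1),abs(q[:,1]).min())
```

```text
0.5886280254623448
-1 11500 [-58.6  -9.7  -0.8   2.7  10. ] [  0.5 -24.8   8. ] 21.208623064496553
1 11202 [-57.1  -9.1  -0.4   2.9   9.9] [-0.3 25.8  7.9] 22.28402777444117
```

At a 50 mm gap the tips sit at +10 mm. A TCP height of 0.0295 therefore puts them 1.5 mm above the board, with 6 mm of pad on the blue tile.

Emit:
drive_tool(plan=[[0, 0, 0, 0, 0, 0, 1], [0, 0, 0, 0, 0, 0, 1], [0, 0, 0, 0, 0, 0, 1], [0, 0, 0, 0, 0, 0, 1], [0, 0.001, 0.015, 0, 0, 0, 1], [0, 0, 0.015, 0, 0, 0, 1], [0, 0, 0.014, 0, 0, 0, 1], [0, 0, 0.0085, 0, 0, 0, 1], [0, 0, 0.004, 0, 0, 0, 1], [0, 0, 0, 0, 0, 0, 1]])

```text
t: 6.4
tcp_pos: [0.5007, 0.0177, 0.0295]
tool_rot: [0.083, 0.997, 0.0, -0.0]
force: [0.4, -0.5, -0.3]
finger_gap: 1.002
gripper_force: 0.0
```

Emit:
drive_tool(plan=[[0, 0, 0, 0, 0, 0, 0.6], [0, 0, 0, 0, 0, 0, 0.5], [0, 0, 0, 0, 0, 0, 0.4], [0, 0, 0, 0, 0, 0, 0.3], [0, 0, 0, 0, 0, 0, 0.2], [0, 0, 0, 0, 0, 0, 0.1], [0, 0, 0, 0, 0, 0, 0], [0, 0, 0, 0, 0, 0, 0], [0, 0, 0, 0, 0, 0, 0]])

```text
t: 7.3
tcp_pos: [0.5013, 0.018, 0.0306]
tool_rot: [0.083, 0.997, 0.0, 0.001]
force: [0.5, 3.2, 6.4]
finger_gap: 0.583
gripper_force: 19.2
```

Emit:
drive_tool(plan=[[0, 0, 0, 0, 0, 0, 0.3], [0, 0, 0, 0, 0, 0, 0.5], [0, 0, 0, 0, 0, 0, 1], [0, 0, 0, 0, 0, 0, 1], [0, 0, 0, 0, 0, 0, 1], [0, 0, 0, 0, 0, 0, 1], [0, 0, -0.025, 0, 0, 0, 1], [0, 0, -0.0315, 0, 0, 0, 1], [0, 0, 0, 0, 0, 0, 1], [0, 0, 0, 0, 0, 0, 1]])

```text
t: 8.3
tcp_pos: [0.5013, 0.0176, 0.0868]
tool_rot: [0.083, 0.997, -0.0, 0.001]
force: [-0.2, 0.7, 0.3]
finger_gap: 1.001
gripper_force: 0.0
```

Run:
```python
from h import *
d=snap('wrist','w4.png')
roi=d['image'][150:330,130:380];cv2.imwrite('pics/w4c.png',cv2.resize(roi,(750,540))[:,:,::-1])
```

```text
(no output)
```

View pics/w4c.png

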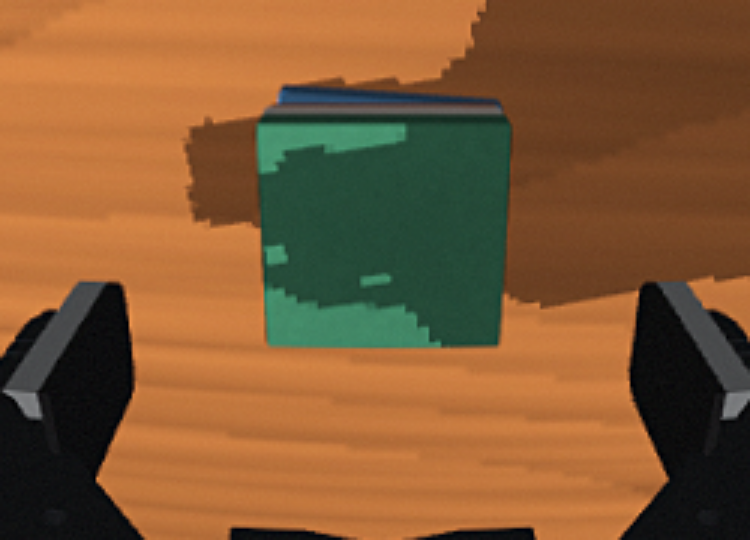

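The top three tiles are now square. Blue, at crop (280–500,95), is still about 4° askew. The pad tips are bevelled, so I need to go about 2 mm lower, with the tips nearly on the board.

Emit:
drive_tool(plan=[[0, 0, 0.015, 0, 0, 0, 1], [0, 0, 0.015, 0, 0, 0, 1], [0, 0, 0.015, 0, 0, 0, 1], [0, 0, 0.0095, 0, 0, 0, 1], [0, 0, 0.0045, 0, 0, 0, 1], [0, 0, 0, 0, 0, 0, 0.6], [0, 0, 0, 0, 0, 0, 0.4], [0, 0, 0, 0, 0, 0, 0.3], [0, 0, 0, 0, 0, 0, 0.2], [0, 0, 0, 0, 0, 0, 0.1]], newtons=30)

```text
t: 9.35
tcp_pos: [0.5017, 0.0176, 0.0291]
tool_rot: [0.083, 0.997, -0.0, 0.001]
force: [-1.0, 0.4, 9.2]
finger_gap: 0.582
gripper_force: 31.5
```

Emit:
drive_tool(plan=[[0, 0, 0, 0, 0, 0, 0], [0, 0, 0, 0, 0, 0, 0], [0, 0, 0, 0, 0, 0, 0]])

```text
t: 9.65
tcp_pos: [0.5017, 0.0176, 0.0291]
tool_rot: [0.083, 0.997, -0.0, 0.001]
force: [-1.2, 0.2, 10.1]
finger_gap: 0.579
gripper_force: 31.5
```

Emit:
drive_tool(plan=[[0, 0, 0, 0, 0, 0, 0.3], [0, 0, 0, 0, 0, 0, 0.5], [0, 0, 0, 0, 0, 0, 1], [0, 0, 0, 0, 0, 0, 1], [0, 0, 0, 0, 0, 0, 1], [0, 0, 0, 0, 0, 0, 1], [0, 0, -0.025, 0, 0, 0, 1], [0, 0, -0.034, 0, 0, 0, 1], [0, 0, 0, 0, 0, 0, 1], [0, 0, 0, 0, 0, 0, 1]])

```text
t: 10.65
tcp_pos: [0.5013, 0.0176, 0.0868]
tool_rot: [0.083, 0.997, -0.0, 0.001]
force: [-0.8, 0.1, -0.9]
finger_gap: 0.999
gripper_force: 0.0
```

```bash
cat >> h.py <<'E'
def blueline(d):
    hsv=cv2.cvtColor(d['image'],cv2.COLOR_RGB2HSV);s=d['s'];p=s['tcp_pos'];M=R.from_quat(s['tool_rot']).as_matrix()
    for nm,lo,hi,z in(('blue',(102,110,30),(125,255,255),.026),('green',(65,80,30),(92,255,255),.05)):
        m=cv2.inRange(hsv,lo,hi)[150:300,200:330];us=[];vs=[]
        for c in range(m.shape[1]):
            w=np.where(m[:,c])[0]
            if len(w): us.append(c+200);vs.append(w[0]+150)
        if len(us)<8: print(nm,'none');continue
        q=(ray(d,us,vs,p,s['tool_rot'],z)-p)@M*1e3
        k=(q[:,1]>np.percentile(q[:,1],8))&(q[:,1]<np.percentile(q[:,1],92));f=np.polyfit(q[k,1],q[k,0],1)
        print(nm,len(us),'top-edge x at y=0 %.1f mm, slope %.2f deg'%(f[1],np.degrees(np.arctan(f[0]))),'y',q[:,1].min().round(1),q[:,1].max().round(1))
E
python3 - <<'E'
from h import *
blueline(snap('wrist'))
E
```

```text
blue 71 top-edge x at y=0 26.0 mm, slope -3.76 deg y -21.7 26.0
green 85 top-edge x at y=0 27.3 mm, slope -0.00 deg y -23.8 25.3
```

Blue is still at -3.8° to the green tile. I'll check the pad's inner profile from the depth map.

Run:
```python
from h import *
d=snap('wrist');T=wcloud(d)*1e3;z=d['z_map']
m=(z>0)&(abs(T[...,0])<16)&(abs(T[...,1])>30)&(abs(T[...,1])<62)&(T[...,2]<30)
q=T[m]
for a in np.arange(-40,3,2.5):
    k=q[(q[:,2]>=a)&(q[:,2]<a+2.5)]
    for s in(-1,1):
        j=k[k[:,1]*s>0]
        if len(j): print(a,s,len(j),'|y|',np.percentile(abs(j[:,1]),[2,50,95]).round(1),'x',np.percentile(j[:,0],[2,50,98]).round(1))
```

```text
-40.0 -1 119 |y| [41.7 43.7 49. ] x [ 3.2  8.8 12. ]
-40.0 1 133 |y| [42.9 44.8 50.8] x [ 2.5  8.6 12. ]
-37.5 -1 166 |y| [41.6 43.3 47.7] x [ 1.   9.1 11.7]
-37.5 1 146 |y| [42.9 44.6 49. ] x [ 1.4  9.6 11.8]
-35.0 -1 103 |y| [41.6 42.4 47.6] x [-0.4 10.2 11.7]
-35.0 1 114 |y| [42.7 43.6 49.2] x [-0.5 10.  11.6]
-32.5 -1 148 |y| [41.6 42.5 54.1] x [-3.6  7.9 11.7]
-32.5 1 139 |y| [43.  43.7 54.9] x [-4.   7.8 11.9]
-30.0 -1 153 |y| [41.6 42.2 54.2] x [-8.4  6.9 11.5]
-30.0 1 152 |y| [42.9 43.6 56. ] x [-8.1  7.1 11.8]
-27.5 -1 162 |y| [41.7 42.4 54.3] x [-10.2   7.1  11.6]
-27.5 1 158 |y| [43.  43.5 55.8] x [-9.7  6.8 11.6]
-25.0 -1 140 |y| [41.6 42.3 54.3] x [-9.9  6.9 11.6]
-25.0 1 154 |y| [42.8 43.6 55.3] x [-9.   7.1 11.5]
-22.5 -1 146 |y| [41.7 42.4 54.3] x [-9.9  7.1 11.6]
-22.5 1 148 |y| [42.9 43.6 56.1] x [-9.4  6.9 11.6]
-20.0 -1 140 |y| [41.6 42.4 54.1] x [-9.1  7.  11.6]
-20.0 1 128 |y| [42.9 43.6 55.9] x [-9.6  7.  11.5]
-17.5 -1 134 |y| [41.6 42.3 54.7] x [-10.1   6.9  11.5]
-17.5 1 141 |y| [42.9 43.5 55.1] x [-9.9  7.  11.6]
-15.0 -1 132 |y| [41.6 42.3 54.2] x [-9.3  7.  11.6]
-15.0 1 117 |y| [42.9 43.6 55.4] x [-9.8  7.  11.7]
-12.5 -1 112 |y| [41.5 42.3 54. ] x [-9.8  7.1 11.6]
-12.5 1 123 |y| [42.9 43.5 54.9] x [-10.3   6.8  11.6]
-10.0 -1 107 |y| [41.8 42.3 53. ] x [-9.9  6.7 11.6]
-10.0 1 106 |y| [43.  43.5 54.1] x [-10.2   6.5  11.5]
-7.5 -1 98 |y| [41.7 42.3 48.3] x [-10.    6.7  11.6]
-7.5 1 106 |y| [42.9 43.5 49.5] x [-10.    6.8  11.5]
-5.0 -1 75 |y| [41.6 42.1 47.4] x [-9.5  2.8 11.1]
-5.0 1 68 |y| [42.9 43.4 46.6] x [-9.2  0.9 11.1]
-2.5 -1 38 |y| [41.8 42.1 42.5] x [-8.9  1.7  8.9]
-2.5 1 33 |y| [43.  43.3 43.7] x [-7.6  2.2  9.8]
0.0 -1 7 |y| [42.2 42.3 42.6] x [-3.8  2.8  7.3]
0.0 1 6 |y| [43.3 43.7 43.9] x [-4.7 -0.4  6.1]
```

Run:
```python
from h import *
d=snap('wrist');cv2.imwrite('pics/w5.png',cv2.resize(d['image'][165:245,190:320],(780,480),interpolation=2)[:,:,::-1])
```

```text
(no output)
```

View pics/w5.png

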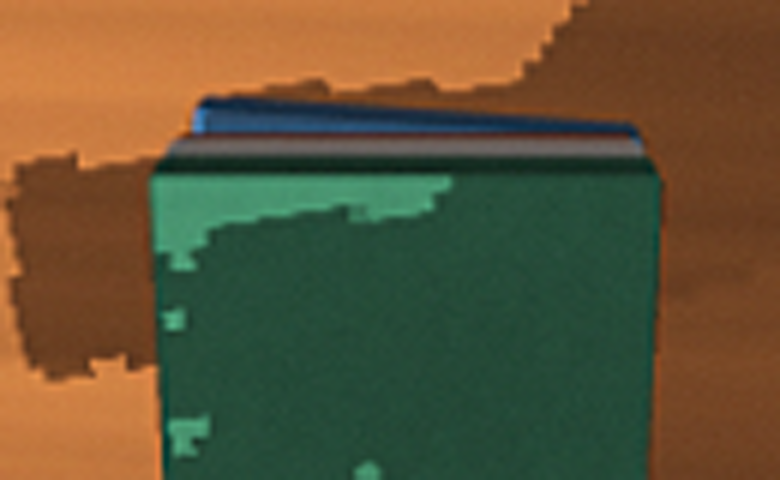

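The pads are flat to the tip, so blue is probably pinned to the board by the downward drag as the pads swing (6–10 N). I'll squeeze, relieve that by raising the grip 2–3 mm so blue can turn, then set it down and re-measure.

Emit:
drive_tool(plan=[[0, 0, 0.015, 0, 0, 0, 1], [0, 0, 0.015, 0, 0, 0, 1], [0, 0, 0.015, 0, 0, 0, 1], [0, 0, 0.01, 0, 0, 0, 1], [0, 0, 0.0045, 0, 0, 0, 1], [0, 0, 0, 0, 0, 0, 0.6], [0, 0, 0, 0, 0, 0, 0.4], [0, 0, 0, 0, 0, 0, 0.3], [0, 0, 0, 0, 0, 0, 0.2], [0, 0, 0, 0, 0, 0, 0]], newtons=30)

```text
t: 11.8
tcp_pos: [0.5018, 0.0176, 0.0291]
tool_rot: [0.083, 0.997, -0.0, 0.001]
force: [-0.9, 0.2, 13.1]
finger_gap: 0.584
gripper_force: 31.1
```

Emit:
drive_tool(plan=[[0, 0, 0, 0, 0, 0, 0], [0, 0, 0, 0, 0, 0, 0], [0, 0, -0.001, 0, 0, 0, 0], [0, 0, -0.001, 0, 0, 0, 0], [0, 0, -0.001, 0, 0, 0, 0], [0, 0, -0.001, 0, 0, 0, 0], [0, 0, 0, 0, 0, 0, 0], [0, 0, 0, 0, 0, 0, 0]], newtons=50)

```text
t: 12.6
tcp_pos: [0.5008, 0.0177, 0.0306]
tool_rot: [0.083, 0.997, 0.0, -0.0]
force: [0.5, 0.2, -2.2]
finger_gap: 0.577
gripper_force: 51.4
```

Run:
```python
from h import *
d=snap('wrist','w6.png');print(d['s']['force'],d['s']['tcp_pos']);blueline(d)
cv2.imwrite('pics/w6c.png',cv2.resize(d['image'][180:330,170:340],(680,600),interpolation=2)[:,:,::-1])
```

```text
[ 0.46872587  0.19776751 -2.22274481] [0.50084501 0.01768811 0.03062528]
blue 103 top-edge x at y=0 26.4 mm, slope -3.42 deg y -22.4 27.0
green 119 top-edge x at y=0 28.0 mm, slope -0.03 deg y -22.3 25.6
```

View pics/w6c.png

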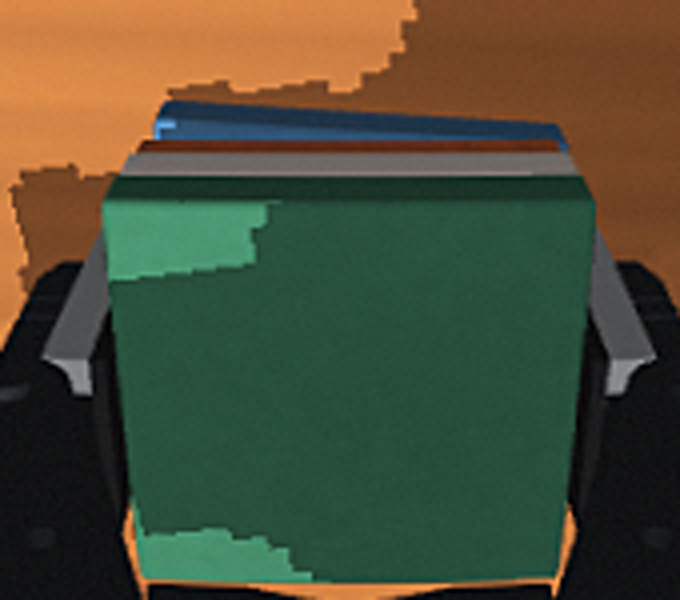

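The tool now carries about 2.2 N, so all four tiles hang in the grip, but blue stays about 3.5° askew. The upper tiles align readily. I'll set down, open, turn the gripper +3.5° to match blue and squeeze, so the upper three come to blue.

Emit:
drive_tool(plan=[[0, 0, 0.002, 0, 0, 0, 0], [0, 0, 0.002, 0, 0, 0, 0], [0, 0, 0, 0, 0, 0, 0.3], [0, 0, 0, 0, 0, 0, 0.6], [0, 0, 0, 0, 0, 0, 0.8], [0, 0, 0, 0, 0, 3.6, 0.8], [0, 0, 0, 0, 0, 0, 0.8], [0, 0, 0, 0, 0, 0, 0.8]], newtons=20)

```text
t: 13.45
tcp_pos: [0.5009, 0.0177, 0.0265]
tool_rot: [0.113, 0.994, 0.0, -0.0]
force: [-0.3, 1.2, 0.3]
finger_gap: 0.901
gripper_force: 0.0
```

Emit:
drive_tool(plan=[[0, 0, 0, 0, 0, 0, 0.5], [0, 0, 0, 0, 0, 0, 0.4], [0, 0, 0, 0, 0, 0, 0.3], [0, 0, 0, 0, 0, 0, 0.25], [0, 0, 0, 0, 0, 0, 0.2], [0, 0, 0, 0, 0, 0, 0.15], [0, 0, 0, 0, 0, 0, 0], [0, 0, 0, 0, 0, 0, 0]])

```text
t: 14.25
tcp_pos: [0.5016, 0.0176, 0.0289]
tool_rot: [0.114, 0.994, -0.0, 0.001]
force: [-2.0, 0.9, 18.2]
finger_gap: 0.594
gripper_force: 21.2
```

Run:
```python
from h import *
d=snap('wrist','w7.png');print(d['s']['force'],d['s']['tcp_pos']);blueline(d)
```

```text
[-1.9606726   0.90025277 18.23634551] [0.50158388 0.01755913 0.02887811]
blue 104 top-edge x at y=0 27.3 mm, slope -0.36 deg y -24.2 25.0
green 116 top-edge x at y=0 29.1 mm, slope 3.17 deg y -22.0 23.9
```

Blue is now flush with the pads (-0.4°), but the grip seated on blue and the upper tiles are still +3°. I'll raise 8 mm so the pads only touch the upper three, squeeze them to the same yaw, then go back down.

Emit:
drive_tool(plan=[[0, 0, -0.002, 0, 0, 0, 0.3], [0, 0, 0, 0, 0, 0, 0.5], [0, 0, -0.004, 0, 0, 0, 0.6], [0, 0, -0.004, 0, 0, 0, 0.6], [0, 0, 0, 0, 0, 0, 0.6], [0, 0, 0, 0, 0, 0, 0.4], [0, 0, 0, 0, 0, 0, 0.3], [0, 0, 0, 0, 0, 0, 0.2], [0, 0, 0, 0, 0, 0, 0.1], [0, 0, 0, 0, 0, 0, 0]], newtons=25)

```text
t: 15.3
tcp_pos: [0.5009, 0.0177, 0.0369]
tool_rot: [0.114, 0.993, -0.0, -0.0]
force: [-1.5, -0.2, 2.8]
finger_gap: 0.591
gripper_force: 25.6
```

Emit:
drive_tool(plan=[[0, 0, 0, 0, 0, 0, 0], [0, 0, 0, 0, 0, 0, 0], [0, 0, 0, 0, 0, 0, 0]])

```text
t: 15.6
tcp_pos: [0.5008, 0.0177, 0.0369]
tool_rot: [0.114, 0.993, -0.0, -0.0]
force: [-0.5, -0.3, 4.6]
finger_gap: 0.588
gripper_force: 25.8
```

Run:
```python
from h import *
d=snap('wrist','w8.png');print(d['s']['force'],d['s']['tcp_pos']);blueline(d)
```

```text
[-0.5006692  -0.2642967   4.59977798] [0.50083658 0.01768509 0.03689617]
blue 99 top-edge x at y=0 26.6 mm, slope -0.00 deg y -24.0 25.4
green 112 top-edge x at y=0 28.1 mm, slope 3.16 deg y -23.6 23.6
```

Now I'll measure all four front-edge lines, using each band's bottom edge at its correct height.

```bash
cat >> h.py <<'E'
def bands(d,dz=0):
    hsv=cv2.cvtColor(d['image'],cv2.COLOR_RGB2HSV);s=d['s'];p=s['tcp_pos'];M=R.from_quat(s['tool_rot']).as_matrix();H,S=hsv[...,0],hsv[...,1]
    B=(H>100)&(H<128)&(S>90);G=(H>64)&(H<95)&(S>80);W=(S<45)
    L={k:[] for k in('blue','white','green','greentop')}
    for c in range(205,315):
        g=np.where(G[180:300,c])[0]
        if len(g)<25: continue
        g0=g[0]+180;L['green'].append((c,g0))
        w=np.where(W[g0-9:g0,c])[0]
        if len(w)>1: L['white'].append((c,w[0]+g0-9))
        b=np.where(B[g0-30:g0,c])[0]
        if len(b): L['blue'].append((c,b[0]+g0-30))
    out={}
    for n,z in(('blue',.018),('white',.034),('green',.042)):
        a=np.array(L[n],float)
        if len(a)<12: print(n,'few',len(a));continue
        q=(ray(d,a[:,0],a[:,1]-.5,p,s['tool_rot'],z+dz)-p)@M*1e3
        k=(q[:,1]>-20)&(q[:,1]<20)
        for _ in range(3):
            f=np.polyfit(q[k,1],q[k,0],1);k&=abs(q[:,0]-np.polyval(f,q[:,1]))<1.2
        print(n,k.sum(),'front x(0) %.1f mm slope %.2f deg'%(f[1],np.degrees(np.arctan(f[0]))),'y ends %.1f %.1f'%(q[:,1].min(),q[:,1].max()))
E
python3 - <<'E'
from h import *
d=snap('wrist','w9.png');bands(d)
hsv=cv2.cvtColor(d['image'],cv2.COLOR_RGB2HSV)
for c in(225,257,290): print(c,[tuple(map(int,x)) for x in hsv[196:236,c]])
E
```

```text
blue 76 front x(0) 24.3 mm slope 0.00 deg y ends -25.4 26.8
white 72 front x(0) 24.9 mm slope 3.27 deg y ends -24.2 24.6
green 88 front x(0) 25.3 mm slope 3.21 deg y ends -22.9 25.2
225 [(13, 168, 214), (13, 168, 212), (13, 169, 214), (13, 171, 215), (13, 172, 220), (14, 173, 237), (12, 186, 156), (112, 86, 68), (105, 174, 72), (105, 146, 70), (104, 143, 66), (104, 142, 88), (105, 145, 107), (105, 143, 112), (104, 151, 120), (107, 81, 85), (8, 178, 96), (9, 204, 95), (10, 112, 96), (7, 21, 110), (7, 21, 111), (3, 21, 111), (6, 32, 119), (60, 22, 93), (77, 156, 44), (78, 136, 47), (74, 128, 50), (76, 128, 50), (74, 115, 42), (77, 133, 107), (76, 132, 135), (76, 129, 156), (76, 131, 154), (76, 132, 153), (76, 131, 154), (75, 129, 154), (75, 131, 154), (76, 130, 153), (75, 129, 158), (75, 127, 153)]
257 [(13, 170, 214), (13, 168, 221), (12, 171, 137), (13, 179, 111), (12, 174, 120), (12, 168, 126), (12, 184, 137), (7, 47, 70), (106, 152, 72), (105, 145, 72), (103, 144, 69), (105, 139, 81), (105, 147, 109), (104, 168, 126), (2, 114, 87), (10, 215, 89), (9, 172, 92), (8, 26, 108), (15, 23
[... 230 characters left out ...]
(76, 132, 83), (76, 128, 82), (76, 131, 84), (75, 126, 81), (76, 128, 82), (75, 132, 81)]
290 [(12, 174, 117), (13, 172, 117), (12, 174, 117), (13, 172, 120), (12, 175, 121), (12, 178, 122), (12, 188, 130), (11, 103, 87), (106, 136, 71), (106, 152, 74), (103, 154, 73), (104, 177, 95), (7, 159, 96), (9, 191, 100), (9, 203, 93), (5, 14, 109), (13, 20, 112), (9, 23, 109), (14, 29, 114), (0, 26, 127), (75, 100, 51), (75, 152, 47), (76, 130, 51), (75, 130, 51), (79, 143, 48), (74, 130, 55), (75, 136, 77), (75, 124, 78), (74, 126, 83), (76, 125, 86), (75, 124, 82), (76, 128, 82), (77, 132, 81), (77, 129, 77), (75, 128, 82), (75, 128, 82), (75, 124, 82), (76, 129, 83), (76, 131, 82), (76, 131, 82)]
```

The upper three are parallel (3.2°) and blue is at 0°. A two-sided squeeze now self-locks: at pad half-width 11 mm and tile half-width 25 mm, friction above 0.44 jams the turn. A one-sided push will turn the tiles flush instead. I'll open slightly, go low, push 12 mm with one pad away from the yellow tile, then squeeze.

Emit:
drive_tool(plan=[[0, 0, 0, 0, 0, 0, 0.25], [0, 0, 0, 0, 0, 0, 0.32], [0, 0, 0, 0, 0, 0, 0.32], [0, 0, 0.004, 0, 0, 0, 0.32], [0, 0, 0.004, 0, 0, 0, 0.32], [0, -0.002, 0, 0, 0, 0, 0.32], [0, -0.002, 0, 0, 0, 0, 0.32], [0, -0.002, 0, 0, 0, 0, 0.32], [0, -0.002, 0, 0, 0, 0, 0.32], [0, -0.002, 0, 0, 0, 0, 0.32]], newtons=20)

```text
t: 16.7
tcp_pos: [0.4987, 0.0077, 0.0289]
tool_rot: [0.114, 0.993, 0.0, 0.0]
force: [-0.1, 1.2, -0.7]
finger_gap: 0.657
gripper_force: 0.4
```

Emit:
drive_tool(plan=[[0, -0.002, 0, 0, 0, 0, 0.32], [0, -0.002, 0, 0, 0, 0, 0.32], [0, -0.002, 0, 0, 0, 0, 0.32], [0, 0, 0, 0, 0, 0, 0.32]])

```text
t: 17.1
tcp_pos: [0.4973, 0.0018, 0.0289]
tool_rot: [0.114, 0.993, -0.0, 0.0]
force: [0.1, -0.7, 0.1]
finger_gap: 0.658
gripper_force: 0.0
```

Run:
```python
from h import *
d=snap('wrist','w10.png');bands(d)
```

```text
blue 80 front x(0) 24.2 mm slope -0.03 deg y ends -22.1 29.7
white 88 front x(0) 24.5 mm slope 3.01 deg y ends -22.9 26.5
green 94 front x(0) 24.9 mm slope 2.95 deg y ends -21.6 25.0
```

Blue is flush with the pad and carries the push, so the upper block doesn't turn. A more direct fix is to grip only the upper three with the tips above blue, recentred, and rotate them +3.1° while blue stays put by friction with the board.

Emit:
drive_tool(plan=[[0, 0.0035, 0, 0, 0, 0, 0.32], [0, 0, -0.005, 0, 0, 0, 0.32], [0, 0, -0.005, 0, 0, 0, 0.32], [0, 0, 0, 0, 0, 0, 0.25], [0, 0, 0, 0, 0, 0, 0.15], [0, 0, 0, 0, 0, 0, 0], [0, 0, 0, 0, 0, 0, 0], [0, 0, -0.0005, 0, 0, 0, 0], [0, 0, 0, 0, 0, 1.6, 0], [0, 0, 0, 0, 0, 1.6, 0]], newtons=20)

```text
t: 18.15
tcp_pos: [0.4985, 0.0054, 0.0397]
tool_rot: [0.143, 0.99, -0.0, 0.0]
force: [0.6, -0.2, 5.7]
finger_gap: 0.585
gripper_force: 21.6
```

Emit:
drive_tool(plan=[[0, 0, 0, 0, 0, 0, 0], [0, 0, 0, 0, 0, 0, 0]])

```text
t: 18.35
tcp_pos: [0.4984, 0.0054, 0.0397]
tool_rot: [0.143, 0.99, 0.0, 0.0]
force: [-0.2, -0.5, 6.3]
finger_gap: 0.582
gripper_force: 21.0
```

Run:
```python
from h import *
d=snap('wrist','w11.png');bands(d)
```

```text
blue 75 front x(0) 24.5 mm slope 3.15 deg y ends -27.5 24.4
white 77 front x(0) 25.0 mm slope 0.36 deg y ends -24.6 25.6
green 87 front x(0) 25.2 mm slope 1.73 deg y ends -23.3 25.7
```

White is at 0.4°, green 1.7° and blue 3.15° in the tool frame. Rotating the grip back by 2° brings everything within about 1°.

Emit:
drive_tool(plan=[[0, 0, 0, 0, 0, -1, 0], [0, 0, 0, 0, 0, -1, 0], [0, 0, 0, 0, 0, 0, 0], [0, 0, 0, 0, 0, 0, 0.25], [0, 0, 0, 0, 0, 0, 0.35], [0, 0, 0, 0, 0, 0, 0.35]])

```text
t: 19.0
tcp_pos: [0.4978, 0.0056, 0.039]
tool_rot: [0.125, 0.992, 0.0, -0.0]
force: [0.4, 0.2, 0.5]
finger_gap: 0.674
gripper_force: 0.0
```

Run:
```python
from h import *
d=snap('wrist','w12.png');bands(d)
```

```text
blue 75 front x(0) 23.8 mm slope 1.00 deg y ends -26.3 25.5
white 76 front x(0) 24.2 mm slope 1.84 deg y ends -24.6 25.5
green 88 front x(0) 24.6 mm slope 1.81 deg y ends -23.2 25.6
```

All tiles are within 0.9° of each other and their front edges within 1 mm. I'll turn -1.4° to match, go low, squeeze and check before lifting.

Emit:
drive_tool(plan=[[0, 0, 0, 0, 0, -1.4, 0.35], [0, 0, 0.005, 0, 0, 0, 0.35], [0, 0, 0.0055, 0, 0, 0, 0.35], [0, 0, 0, 0, 0, 0, 0.3], [0, 0, 0, 0, 0, 0, 0.25], [0, 0, 0, 0, 0, 0, 0.2], [0, 0, 0, 0, 0, 0, 0.1], [0, 0, 0, 0, 0, 0, 0], [0, 0, 0, 0, 0, 0, 0], [0, 0, 0, 0, 0, 0, 0]], newtons=25)

```text
t: 20.05
tcp_pos: [0.4981, 0.0054, 0.0291]
tool_rot: [0.112, 0.994, -0.0, 0.0]
force: [-0.5, -1.1, 5.7]
finger_gap: 0.584
gripper_force: 29.8
```

Run:
```python
from h import *
d=snap('wrist','w13.png');bands(d)
hsv=cv2.cvtColor(d['image'],cv2.COLOR_RGB2HSV);H,S=hsv[...,0],hsv[...,1]
a=[]
for c in range(222,294):
    b=np.where((H[195:235,c]>100)&(H[195:235,c]<128)&(S[195:235,c]>70))[0]
    if len(b): a.append((c,b[-1]+196))
a=np.array(a,float);s=d['s'];q=(ray(d,a[:,0],a[:,1]-.5,s['tcp_pos'],s['tool_rot'],.026)-s['tcp_pos'])@R.from_quat(s['tool_rot']).as_matrix()*1e3
f=np.polyfit(q[:,1],q[:,0],1);print('terra/blue-top edge',f[1],np.degrees(f[0]))
```

```text
blue 80 front x(0) 24.2 mm slope 0.01 deg y ends -25.7 26.6
white 88 front x(0) 24.4 mm slope 0.01 deg y ends -22.9 25.7
green 94 front x(0) 24.8 mm slope 0.54 deg y ends -21.6 25.1
terra/blue-top edge 23.39763564042963 -0.007749417158702267
```

The edges now line up: slopes are 0.0–0.5° and all four front edges sit within about 1.5 mm. I'll firm the grip and lift about 12 cm.

Emit:
drive_tool(plan=[[0, 0, 0, 0, 0, 0, 0], [0, 0, 0, 0, 0, 0, -0.2], [0, 0, 0, 0, 0, 0, -0.2], [0, 0, -0.002, 0, 0, 0, -0.2], [0, 0, -0.005, 0, 0, 0, -0.2], [0, 0, -0.01, 0, 0, 0, -0.2], [0, 0, -0.015, 0, 0, 0, -0.2], [0, 0, -0.02, 0, 0, 0, -0.2], [0, 0, -0.02, 0, 0, 0, -0.2], [0, 0, -0.02, 0, 0, 0, -0.2]], newtons=50)

```text
t: 21.1
tcp_pos: [0.4979, 0.0056, 0.1221]
tool_rot: [0.112, 0.994, 0.0, -0.0]
force: [0.0, 0.6, -1.1]
finger_gap: 0.576
gripper_force: 52.1
```

Emit:
drive_tool(plan=[[0, 0, -0.015, 0, 0, 0, -0.2], [0, 0, -0.008, 0, 0, 0, -0.2], [0, 0, -0.005, 0, 0, 0, -0.2], [0, 0, 0, 0, 0, 0, -0.2], [0, 0, 0, 0, 0, 0, -0.2], [0, 0, 0, 0, 0, 0, -0.2], [0, 0, 0, 0, 0, 0, -0.2]])

```text
t: 21.8
tcp_pos: [0.4977, 0.0056, 0.1481]
tool_rot: [0.112, 0.994, 0.0, -0.001]
force: [0.3, -0.4, -1.8]
finger_gap: 0.578
gripper_force: 52.1
```

Run:
```python
from h import *
d=snap('wrist','w14.png');s=d['s'];bands(d,s['tcp_pos'][2]-.0291);print(s['tcp_pos'],s['force'],s['gripper_force'],s['finger_gap'])
b=snap('side');P=cloud(b);hsv=cv2.cvtColor(b['image'],cv2.COLOR_RGB2HSV)
for lo,hi in(((65,80,30),(92,255,255)),((22,150,120),(34,255,255))):
    m=cv2.inRange(hsv,lo,hi);n,l,st,ce=cv2.connectedComponentsWithStats(m)
    for k in range(1,n):
        if st[k,4]>30: print(ce[k].round(),st[k,4],np.median(P[l==k],0).round(3))
```

```text
blue 56 front x(0) 31.0 mm slope 0.33 deg y ends -13.2 14.1
white 88 front x(0) 24.4 mm slope 0.01 deg y ends -22.9 25.8
green 94 front x(0) 24.8 mm slope 0.44 deg y ends -21.6 25.1
[0.49769408 0.00557718 0.14813717] [ 0.3479589  -0.44962206 -1.75719989] 52.14691311120987 0.578065939884596
[193. 118.] 79 [ 0.866 -0.347  0.122]
[307. 167.] 168 [ 0.422 -0.237  0.011]
[289. 173.] 54 [0.487 0.013 0.17 ]
[256. 246.] 272 [0.563 0.17  0.026]
```

White and green are unchanged and the load is about 1.8 N. The blue reading looks off, so I'll check its pixels.

Run:
```python
from h import *
im=cv2.imread('pics/w14.png')[:,:,::-1];h0=cv2.cvtColor(cv2.imread('pics/w13.png'),cv2.COLOR_BGR2HSV)
h=cv2.cvtColor(np.ascontiguousarray(im),cv2.COLOR_RGB2HSV)
for c in(225,257,290):
    for n,x in(('before',h0),('now',h)): print(c,n,[tuple(map(int,v)) for v in x[198:222,c]])
d=snap('wrist');T=wcloud(d)*1e3
for c in(225,257,290): print(c,[tuple(T[v,c].round(0).astype(int)) for v in range(200,222,2)])
```

```text
225 before [(13, 169, 211), (13, 171, 213), (13, 174, 215), (13, 171, 216), (14, 172, 220), (14, 170, 235), (12, 177, 140), (11, 174, 123), (13, 180, 126), (12, 184, 137), (13, 104, 86), (105, 131, 70), (105, 154, 71), (104, 140, 69), (106, 139, 64), (104, 147, 92), (105, 145, 109), (104, 159, 125), (174, 51, 75), (9, 196, 95), (9, 192, 93), (9, 152, 92), (5, 14, 110), (4, 19, 109)]
225 now [(12, 175, 186), (13, 176, 183), (12, 174, 179), (13, 174, 186), (13, 174, 194), (13, 175, 203), (13, 171, 204), (13, 170, 208), (13, 173, 202), (13, 177, 199), (13, 172, 203), (13, 173, 200), (13, 172, 197), (13, 173, 193), (13, 172, 188), (13, 173, 190), (13, 175, 188), (13, 172, 203), (10, 175, 115), (9, 188, 76), (8, 195, 76), (8, 160, 83), (0, 8, 96), (7, 23, 100)]
257 before [(13, 171, 210), (13, 170, 218), (12, 172, 166), (12, 177, 153), (12, 171, 154), (13, 173, 225), (12, 174, 145), (13, 179, 117), (12, 173, 127), (13, 185, 135), (9, 110, 93), (106, 126, 71), (104, 154, 73), (103, 140, 71), (106, 135, 66), (105, 144, 92), (104, 151, 105), (104, 163, 122), (177, 65, 79), (9, 188, 92), (10,
[... 2031 characters left out ...]
nt64(1), np.int64(122)), (np.int64(-19), np.int64(1), np.int64(121)), (np.int64(24), np.int64(1), np.int64(1)), (np.int64(24), np.int64(1), np.int64(-1)), (np.int64(26), np.int64(1), np.int64(-9))]
290 [(np.int64(-8), np.int64(31), np.int64(130)), (np.int64(-10), np.int64(31), np.int64(129)), (np.int64(-12), np.int64(31), np.int64(128)), (np.int64(-14), np.int64(31), np.int64(131)), (np.int64(-16), np.int64(31), np.int64(129)), (np.int64(-18), np.int64(32), np.int64(131)), (np.int64(-20), np.int64(31), np.int64(129)), (np.int64(-22), np.int64(32), np.int64(130)), (np.int64(24), np.int64(16), np.int64(0)), (np.int64(24), np.int64(16), np.int64(-1)), (np.int64(25), np.int64(15), np.int64(-7))]
```

The depth reading shows the ground at tool z≈121, so blue stayed on the board and the grip holds only the upper three. Nothing is lost. I'll check the pad profile while gripping to see why the pads miss blue.

Run:
```python
from h import *
d=snap('wrist');T=wcloud(d)*1e3;z=d['z_map'];s=d['s'];print(s['tool_rot'],s['t'])
m=(z>0)&(abs(T[...,0])<16)&(abs(T[...,1])>20)&(abs(T[...,1])<36)&(T[...,2]<30)
q=T[m]
for a in np.arange(-30,13,2):
    k=q[(q[:,2]>=a)&(q[:,2]<a+2)];r=[]
    for sg in(-1,1):
        j=k[k[:,1]*sg>0]; j=j[j[:,0]>8] if (j[:,0]>8).sum()>4 else j
        if len(j): r+=[sg,len(j),np.percentile(abs(j[:,1]),[5,50,95]).round(1).tolist(),'x',j[:,0].min().round(1),j[:,0].max().round(1)]
    print(a,*r)
im=d['image'];hsv=cv2.cvtColor(im,cv2.COLOR_RGB2HSV)
# blue tile on board: top face
m=cv2.inRange(hsv,(100,90,40),(128,255,255));n,l,st,ce=cv2.connectedComponentsWithStats(m)
for k in range(1,n):
    if st[k,4]>150:
        q=T[l==k];print('blue comp',st[k],q.min(0).round(1),q.max(0).round(1),np.median(q,0).round(1),ce[k])
```

```text
[ 1.12328076e-01  9.93671095e-01  3.17170633e-05 -3.95880777e-04] 21.95
-30 -1 27 [25.1, 29.1, 34.4] x 8.7 12.6 1 20 [25.1, 29.5, 35.6] x 8.7 12.4
-28 -1 86 [24.0, 26.4, 29.5] x 8.0 12.1 1 87 [25.4, 27.6, 31.1] x 8.1 12.2
-26 -1 46 [24.0, 27.0, 30.5] x 8.1 12.4 1 45 [25.2, 28.6, 31.6] x 8.5 11.8
-24 -1 82 [20.6, 23.7, 29.6] x 8.2 15.6 1 128 [20.5, 24.0, 30.3] x 8.0 15.8
-22 -1 156 [20.3, 23.0, 29.2] x 8.1 15.9 1 161 [20.3, 23.3, 30.3] x 8.3 16.0
-20 -1 33 [25.7, 27.6, 30.5] x 8.1 12.1 1 34 [26.6, 29.1, 31.7] x 10.5 11.7
-18 -1 30 [25.5, 28.0, 30.4] x 10.7 12.0 1 32 [26.8, 29.4, 31.9] x 8.0 12.0
-16 -1 17 [26.4, 28.8, 30.2] x 10.8 11.8 1 20 [27.2, 29.8, 31.5] x 10.8 11.7
-14 -1 14 [26.5, 28.3, 30.0] x 10.6 12.0 1 18 [27.8, 29.4, 31.5] x 10.5 12.1
-12 -1 17 [27.0, 28.2, 30.4] x 10.6 11.6 1 16 [28.4, 30.0, 31.4] x 10.8 11.6
-10 -1 15 [27.5, 28.7, 30.5] x 10.6 11.3 1 13 [28.7, 29.9, 31.6] x 10.4 11.3
-8 -1 18 [27.7, 29.1, 30.4] x 10.6 11.8 1 13 [29.1, 30.2, 31.4] x 10.6 11.6
-6 -1 10 [28.1, 29.2, 30.3] x 10.7 12.0 1 11 [29.5, 30.8, 31.9] x 10.8 11.4
-4 -1 11 [28.6, 29.6, 30.6] x 10.6 11.8 1 10 [29.8, 30.8, 31.7] x 11.2 11.6
-2 -1 14 [29.4, 34.2, 35.6] x 6.8 11.3 1 7 [30.2, 30.8, 31.8] x 10.8 11.4
0 -1 15 [29.7, 33.5, 35.6] x 6.5 11.7 1 6 [30.7, 31.3, 31.7] x 10.9 12.0
2 -1 14 [30.4, 34.3, 35.6] x 6.7 11.3 1 8 [30.8, 34.6, 35.4] x 7.0 11.7
4 -1 1 [30.5, 30.5, 30.5] x 11.0 11.0 1 2 [31.3, 31.5, 31.7] x 11.3 11.4
6
8
10
12
blue comp [ 229  164   57   52 2860] [ -20.4  -24.  -129.6] [ 72.5  25.4 125.9] [  3.6   0.8 121.5] [256.87902098 189.77167832]
blue comp [   0  306   26   63 1152] [-339.2 -487.8 -129.6] [ 72.5   0.6 147.6] [-259.1 -408.   117. ] [ 10.23697917 339.96267361]
```

The three upper tiles are held rigidly in the same place and the pads stay parallel. Blue was slightly narrower across the pads than the skewed green tile, so it got no load. I'll set the block back on blue, turn the upper block slightly so blue carries the grip, and lift again. First I'll lower slowly and watch the force.

Emit:
drive_tool(plan=[[0, 0, 0.01, 0, 0, 0, -0.2], [0, 0, 0.02, 0, 0, 0, -0.2], [0, 0, 0.025, 0, 0, 0, -0.2], [0, 0, 0.025, 0, 0, 0, -0.2], [0, 0, 0.02, 0, 0, 0, -0.2], [0, 0, 0.008, 0, 0, 0, -0.2], [0, 0, 0.002, 0, 0, 0, -0.2], [0, 0, 0.001, 0, 0, 0, -0.2], [0, 0, 0.001, 0, 0, 0, -0.2], [0, 0, 0, 0, 0, 0, -0.2]], newtons=35)

```text
t: 23.0
tcp_pos: [0.4986, 0.0054, 0.0375]
tool_rot: [0.112, 0.994, -0.0, 0.001]
force: [0.0, -0.1, -2.3]
finger_gap: 0.576
gripper_force: 52.1
```

Emit:
drive_tool(plan=[[0, 0, 0.002, 0, 0, 0, -0.2], [0, 0, 0, 0, 0, 0, -0.2]])

```text
t: 23.2
tcp_pos: [0.4983, 0.0055, 0.0351]
tool_rot: [0.112, 0.994, -0.0, 0.0]
force: [0.2, 0.0, -1.8]
finger_gap: 0.576
gripper_force: 52.1
```

Emit:
drive_tool(plan=[[0, 0, 0.002, 0, 0, 0, -0.2], [0, 0, 0, 0, 0, 0, -0.2]])

```text
t: 23.4
tcp_pos: [0.4981, 0.0055, 0.0327]
tool_rot: [0.112, 0.994, 0.0, -0.0]
force: [0.4, -0.4, -1.9]
finger_gap: 0.576
gripper_force: 52.1
```

Emit:
drive_tool(plan=[[0, 0, 0.002, 0, 0, 0, -0.2], [0, 0, 0, 0, 0, 0, -0.2]])

```text
t: 23.6
tcp_pos: [0.498, 0.0055, 0.0306]
tool_rot: [0.112, 0.994, 0.0, -0.0]
force: [0.7, 0.2, -1.8]
finger_gap: 0.582
gripper_force: 52.1
```

Emit:
drive_tool(plan=[[0, 0, 0.002, 0, 0, 0, -0.2], [0, 0, 0, 0, 0, 0, -0.2]])

```text
t: 23.8
tcp_pos: [0.4982, 0.0055, 0.0292]
tool_rot: [0.112, 0.994, -0.0, 0.0]
force: [-0.1, 0.3, 3.1]
finger_gap: 0.578
gripper_force: 55.1
```

Run:
```python
from h import *
d=snap('wrist','w15.png');bands(d)
h=cv2.cvtColor(d['image'],cv2.COLOR_RGB2HSV);print([tuple(map(int,v)) for v in h[204:222,257]])
```

```text
blue 80 front x(0) 25.2 mm slope 0.00 deg y ends -25.7 26.6
white 88 front x(0) 24.4 mm slope 0.01 deg y ends -22.9 26.3
green 94 front x(0) 24.8 mm slope 0.26 deg y ends -21.6 25.1
[(12, 176, 126), (12, 180, 130), (9, 110, 90), (105, 129, 69), (105, 150, 73), (104, 138, 70), (106, 137, 67), (105, 145, 100), (105, 138, 109), (105, 143, 114), (106, 144, 115), (104, 161, 122), (179, 65, 79), (7, 187, 90), (9, 207, 90), (6, 108, 99), (15, 24, 106), (11, 19, 110)]
```

The block is back on blue with everything within 0.3°. The gap and force changed slightly as the pads slid over blue (0.582, 55 N), so it may now carry load. I'll try a 5 mm lift with a firmer grip.

Emit:
drive_tool(plan=[[0, 0, 0, 0, 0, 0, -0.4], [0, 0, 0, 0, 0, 0, -0.4], [0, 0, -0.001, 0, 0, 0, -0.4], [0, 0, -0.002, 0, 0, 0, -0.4], [0, 0, -0.003, 0, 0, 0, -0.4], [0, 0, 0, 0, 0, 0, -0.4]], newtons=90)

```text
t: 24.45
tcp_pos: [0.4982, 0.0055, 0.035]
tool_rot: [0.112, 0.994, -0.0, 0.0]
force: [-0.0, -0.7, -1.9]
finger_gap: 0.573
gripper_force: 92.9
```

```bash
cat >> h.py <<'E'
def bandh(d):
    h=cv2.cvtColor(d['image'],cv2.COLOR_RGB2HSV)
    for c in(225,257,290):
        b=np.where((h[180:235,c,0]>100)&(h[180:235,c,0]<128)&(h[180:235,c,1]>70))[0]+180;print(c,'blue rows',b.min(),b.max())
E
python3 - <<'E'
from h import *
d=snap('wrist','w16.png');print(d['s']['tcp_pos'],d['s']['finger_gap']);bandh(d);bands(d,d['s']['tcp_pos'][2]-.0291)
E
```

```text
[0.49824348 0.00547271 0.03498629] 0.5731121323942898
225 blue rows 207 215
257 blue rows 207 215
290 blue rows 207 215
blue 80 front x(0) 25.2 mm slope 0.00 deg y ends -25.7 26.5
white 88 front x(0) 24.4 mm slope 0.01 deg y ends -22.9 26.3
green 94 front x(0) 24.9 mm slope 0.36 deg y ends -21.5 25.1
```

Blue's image rows are unchanged (207–215) after a 6 mm rise, so all four tiles now travel with the gripper. I'll continue the lift smoothly.

Emit:
drive_tool(plan=[[0, 0, -0.004, 0, 0, 0, -0.4], [0, 0, -0.008, 0, 0, 0, -0.4], [0, 0, -0.012, 0, 0, 0, -0.4], [0, 0, -0.014, 0, 0, 0, -0.4], [0, 0, -0.016, 0, 0, 0, -0.4], [0, 0, -0.016, 0, 0, 0, -0.4], [0, 0, -0.014, 0, 0, 0, -0.4], [0, 0, -0.012, 0, 0, 0, -0.4], [0, 0, -0.01, 0, 0, 0, -0.4], [0, 0, -0.006, 0, 0, 0, -0.4]])

```text
t: 25.5
tcp_pos: [0.4983, 0.0055, 0.148]
tool_rot: [0.112, 0.994, -0.0, 0.001]
force: [0.0, -0.0, -2.1]
finger_gap: 0.57
gripper_force: 93.0
```

Emit:
drive_tool(plan=[[0, 0, -0.002, 0, 0, 0, -0.4], [0, 0, 0, 0, 0, 0, -0.4], [0, 0, 0, 0, 0, 0, -0.4], [0, 0, 0, 0, 0, 0, -0.4], [0, 0, 0, 0, 0, 0, -0.4], [0, 0, 0, 0, 0, 0, -0.4]])

```text
t: 26.1
tcp_pos: [0.4979, 0.0055, 0.1485]
tool_rot: [0.112, 0.994, 0.0, -0.0]
force: [0.5, 1.0, -2.6]
finger_gap: 0.57
gripper_force: 93.0
```

Run:
```python
from h import *
d=snap('wrist','w17.png');print(d['s']['tcp_pos'],d['s']['finger_gap'],d['s']['force'],abs(d['s']['qd']).max());bandh(d);bands(d,d['s']['tcp_pos'][2]-.0291)
T=wcloud(d)*1e3
for v in(207,211,214,217,220): print(v,T[v,257].round(1))
```

```text
[0.49793935 0.00552589 0.14848091] 0.5703161747534119 [ 0.50818534  1.01089638 -2.63184346] 0.003242284652438701
225 blue rows 207 215
257 blue rows 207 215
290 blue rows 207 215
blue 80 front x(0) 25.2 mm slope 0.03 deg y ends -25.7 26.5
white 88 front x(0) 24.4 mm slope 0.01 deg y ends -22.9 25.8
green 94 front x(0) 24.8 mm slope 0.51 deg y ends -21.6 25.1
207 [26.   0.7  8.2]
211 [25.9  0.7  2.5]
214 [24.3  0.7  2.8]
217 [24.1  0.7 -0.6]
220 [25.4  0.7 -7.9]
```

All four tiles are held still and level. The lowest underside is at about z 0.137, which leaves about 119 mm clear above the board. The tiles agree within about 2 mm and 0.5°, so I'm handing in.

```bash
python3 -c "
from station import manip
print(manip.sign_off())"
```

```text
the job is handed in; nothing more can be done
None
```

The four tiles were squared on the board to within about 2 mm and 0.5° by camera, and are now held in one grip, level and still, with about 12 cm of clear space below; a first lift left the blue tile on the board, so I set the others back on it and lifted again, and I handed the job in without getting a verdict back.

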